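Get the blue tub out of the stack and onto the serving ledge

ROBOT

A 6-joint arm with a two-finger parallel gripper is mounted at the origin on the work surface. World frame = base frame: x ahead of the robot, y to its left, z up, the work surface at z = 0. Lengths are in m, angles in degrees, forces in N, time in s.
With the tool pointing down it reaches from about 0.325 to 0.85 m from the base axis. Payload 15.5 kg.
Tool frame: the origin (TCP) lies midway between the tips of the shut fingers; the grasp point (between the pads) lies 19 mm behind it; y points along the fingers, x is the direction in which the jaws open and shut, and the axes are right-handed (so a half turn about y gives the same grasp; the last joint's range is limited). The gripper opens to 91 mm and grips with 3 to 60 N. Pads are 32 mm wide; open, the fingers measure 118 mm over their backs; the gripper's body (76 mm by 178 mm) begins 60 mm behind the grasp point.
Start: joints at [-73.31, 28.281, 77.091, -0, 74.628, -5.472], TCP at [0.236, -0.579, 0.214] pointing down, gripper open.
Joint ranges: [-166.48, 166.48], [-47.26, 123.95], [12.59, 153.08], [-70.14, 250.14], [6.76, 159.57], [-176.63, 176.63]. Speed limits (degrees/s): [108.29, 108.29, 147.25, 172.46, 172.46, 172.46].

INTERFACE

Orientations are given as a 3x3 rotation matrix whose columns are the frame's x, y, z axes.
In Python, from bench import ctrl gives the robot as it stands. The module is installed in compiled form; this text tells all that it offers. Calls block until the motion is done:
- ctrl.goto(position, orientation): joint-space move of the TCP to a pose.
- ctrl.move_l(position, vel=0.15, ori=None, contact_N=None): straight line of the TCP; ori=None keeps the orientation; vel is the mean speed in m/s. With contact_N (N) it stops when the force on the tool has changed by that much, and returns True; else False.
- ctrl.movej(angles): joint-space move.
- ctrl.command_gripper(opening): opening from 0.0 (shut) to 1.0 (fully open); the grip force is fixed at half the most; returns when the fingers have stopped.
- ctrl.sleep(seconds).
- ctrl.ik(position, orientation): joint angles nearest the present ones, or None.
- ctrl.read_camera(name): name is "side" or "top" or "wrist"; returns the picture (420x560x3 uint8, blue, green, red); there is no depth.
- ctrl.camera_params(name): a dict with "fx", "fy", "cx", "cy" (pixels), "D" ([k1, k2, p1, p2, k3] as OpenCV has them; the pictures are not rectified), "pose" (4x4, takes a point from camera to world coordinates); the wrist camera has in their place "T_tool_cam" (4x4, takes a point from camera to tool coordinates, whose origin is the TCP and whose axes are the tool frame's). Camera axes: x right, y up, looking along -z (the intrinsics and any distortion apply to the point x, -y, -z); pixel columns grow to the right and rows downward; lengths in m; the calibration is good to about 2 mm. A picture is of the moment at which its call begins: read the wrist's pose just before it. camera_params takes no time and is no camera call.
A pose or a line that the arm cannot do raises ctrl.MotionError and nothing moves.
- ctrl.sign_off(): hands the job in, once; it reports no verdict.
Readings, each from a call of its own:
- ctrl.current_t(): time.
- ctrl.current_q(): joint angles.
- ctrl.current_dq(): joint speeds.
- ctrl.current_effort(): joint torques, N m.
- ctrl.current_tool_pos(): TCP position.
- ctrl.current_eef_rot(): TCP orientation.
- ctrl.current_contact_force(): force on the tool from outside, world axes, zero at the start.
- ctrl.current_wrist_torque(): the same for the moment, N m.
- ctrl.current_grip_width(): opening from 0.0 (shut) to 1.0 (fully open).
Only numpy, scipy, OpenCV 4.12 (cv2) and the standard library are available. Lean on these libraries where they do the work, as an engineer would, in place of code of your own. Each camera call takes 0.05 s, during which the arm holds its last target.

TASK

Lift the grey and green tubs off the stack and set them down on the chopping board; then slide the blue tub, whose lid is not clipped, straight across onto the steel ledge until its long side is up against the rail, without lifting or tipping it. Then gently stack the grey tub squarely back on the red one, with the green on top as before. Leave the red tub and the other things where they are.

Things in the scene. Friction and masses are not known exactly. Their poses are not given: they have to be found in the camera images.
- red_tub: lidded plastic food tub, a plain upright box 60 (its x) by 130 (its y) by 44 (z) mm, white with a red lid, flat on top; origin at the centre of its underside, z up; 450 g or so; the bottom of the stack, standing on the counter with a long side about 4 mm from the front of the steel ledge. Its lid is flush and flat: nothing interlocks, the tubs lie on one another by friction alone
- blue_tub: lidded plastic food tub, a plain upright box 60 (its x) by 130 (its y) by 44 (z) mm, white with a blue lid, flat on top; origin at the centre of its underside, z up; 360 g or so; at the start it lies on the red tub, its long sides parallel to the ledge's front within a few degrees. Its lid is not clipped down: it must not be raised more than about a centimetre or tipped
- grey_tub: lidded plastic food tub, a plain upright box 60 (its x) by 130 (its y) by 44 (z) mm, white with a grey lid, flat on top; origin at the centre of its underside, z up; 300 g or so; at the start it lies on the blue tub
- green_tub: shallow lidded plastic tub, a plain box 50 (x) by 120 (y) by 22 (z) mm, white with a green lid, 120 g or so; origin at the centre of its underside, z up; at the start it lies on the grey tub and is the top of the stack (it rides along if the grey tub is gripped across its 60 mm and lifted level)
- ledge: low stainless serving ledge fixed to the counter: a solid flat step 42 mm high, 160 mm deep (its x) and 220 mm long (its y), 2 mm lower than the red tub's lid. Origin at counter height under the middle of its front edge; x points from the front edge, where the stack stands, back to the rail; y along the front edge. The dark rail runs along the whole far edge: its front face is at x = 150 mm, its top 22 mm above the ledge. A tub against it has its centre at x = 120 mm
- board: wooden chopping board fixed to the counter, 150 (x) by 170 (y) by 16 (z) mm, empty; origin at the centre of its underside, z up. It is on the left or the right of the stack
- gas_ring: gas ring on a round steel plate 170 mm across, 50 mm high, fixed, on the other side of the stack from the board; its brass inlet stub sticks out 95 mm along -x; origin at the centre of its underside. Not used
- bottle: amber bottle with a red cap, 56 mm across, 160 mm tall; origin at the centre of its underside. Leave alone
- jar: clear jar with a white lid, 60 mm across, 85 mm tall; origin at the centre of its underside. Leave alone
- mug: blue mug, 72 mm across, 85 mm tall, handle along its +y; origin at the centre of its underside. Leave alone
- bowl: white bowl, 90 mm across, 50 mm tall; origin at the centre of its underside. Leave alone

How it is judged (in metres and radians):
On the way, in this order (a step that is already met when the one before it is completed fails the run):
1. the grey and green tubs have been set down on the board and let go, the blue one still on the red one (x of grey_tub in the frame of board between -0.05 and 0.05 m and y of grey_tub in the frame of board between -0.05 and 0.05 m and z of grey_tub in the frame of board between 0.012 and 0.02 m and angle between each of grey_tub, green_tub's own z axis and vertical below 0.1 rad and linear speed of each of grey_tub, green_tub below 0.03 m/s and contact force between the fingers and grey_tub below 0.3 N and contact force between the fingers and green_tub below 0.3 N and ((x of green_tub in the frame of grey_tub between -0.014 and 0.014 m and y of green_tub in the frame of grey_tub between -0.014 and 0.014 m and z of green_tub in the frame of grey_tub between 0.04 and 0.047 m and angle between the x axis of green_tub and the x axis of grey_tub, either way round below 0.17 rad) or (height (world z) of green_tub below 0.025 m and horizontal distance between green_tub and board below 0.08 m)) and x of blue_tub in the frame of red_tub between -0.02 and 0.02 m and z of blue_tub in the frame of red_tub between 0.04 and 0.047 m), for 0.2 s.
2. the blue tub lies on the ledge against the rail, the grey one still off the stack (x of blue_tub in the frame of ledge between 0.11 and 0.128 m and y of blue_tub in the frame of ledge between -0.05 and 0.05 m and z of blue_tub in the frame of ledge between 0.036 and 0.048 m and angle between the x axis of blue_tub and the x axis of ledge, either way round below 0.14 rad and linear speed of blue_tub below 0.02 m/s and horizontal distance between grey_tub and red_tub above 0.1 m), for 0.2 s.
At the end, for the whole second after the job is handed in: Blue tub flat on the ledge, long side within 10 mm of the rail and 8 degrees of parallel, ends overhanging at most 5 mm; grey on red and green on grey, each centred within 12 mm and 9 degrees; red tub within 20 mm of its start; all at rest (x of blue_tub in the frame of ledge between 0.11 and 0.128 m and y of blue_tub in the frame of ledge between -0.05 and 0.05 m and z of blue_tub in the frame of ledge between 0.036 and 0.048 m and angle between the x axis of blue_tub and the x axis of ledge, either way round below 0.14 rad and angle between each of blue_tub, green_tub's own z axis and vertical below 0.08 rad and x of grey_tub in the frame of red_tub between -0.012 and 0.012 m and y of grey_tub in the frame of red_tub between -0.012 and 0.012 m and z of grey_tub in the frame of red_tub between 0.04 and 0.047 m and angle between the x axis of grey_tub and the x axis of red_tub, either way round below 0.17 rad and x of green_tub in the frame of grey_tub between -0.014 and 0.014 m and y of green_tub in the frame of grey_tub between -0.014 and 0.014 m and z of green_tub in the frame of grey_tub between 0.04 and 0.047 m and angle between the x axis of green_tub and the x axis of grey_tub, either way round below 0.17 rad and distance of red_tub from where it was at the start of the episode below 0.02 m and linear speed of each of red_tub, blue_tub, grey_tub, green_tub below 0.02 m/s); the robot touches nothing.
It fails at once if the blue tub is lifted (more than about 16 mm) or tipped (more than 15 degrees), or slid off the ledge and red tub (z of blue_tub in the frame of ledge above 0.06 m or z of blue_tub in the frame of ledge below 0.03 m or angle between blue_tub's own z axis and vertical above 0.26 rad).
It fails at once if the grey or green tub is tipped by more than 35 degrees (angle between any of grey_tub, green_tub's own z axis and vertical above 0.6 rad).
It fails at once if the grey tub is dropped or slammed onto the red one (arriving at over 0.4 m/s) (linear speed of grey_tub above 0.4 m/s and horizontal distance between grey_tub and red_tub below 0.05 m and z of grey_tub in the frame of red_tub below 0.06 m).
It fails at once if the red tub is moved by more than 30 mm (distance of red_tub from where it was at the start of the episode above 0.03 m).
It fails at once if a bystander is moved by more than 30 mm (distance of any of bottle, jar, mug, bowl from where it was at the start of the episode above 0.03 m).
It also fails if it takes over 72 s, if anything falls off the work surface, if the arm or the gripper's body presses on something with over 40 N, if the wrist force passes 120 N, or if a joint passes its speed limit or range.

## Working session

There is one attempt and no reset: what is moved stays moved. The work goes in short steps, each a Python script; the robot and the scene stay as the last script left them, time stands still between calls to the robot, and variables do not carry over. Pictures are saved under pics/ and viewed, and the job is handed in when it is done.

```bash
mkdir -p pics; ls; python3 - <<'E'
from bench import ctrl
import cv2, numpy as np
np.set_printoptions(precision=4,suppress=True)
print(ctrl.current_t(),ctrl.current_q(),ctrl.current_tool_pos());print(ctrl.current_eef_rot(),ctrl.current_grip_width())
for n in ("side","top","wrist"):
    cv2.imwrite(f"pics/{n}0.png",ctrl.read_camera(n)); print(n,ctrl.camera_params(n))
E
```

```text
pics
0.0 [-73.3104  28.3134  77.1264   0.0002  74.6296  -5.4702] [ 0.2357 -0.5785  0.2134]
[[ 0.3772 -0.0003  0.9261]
 [-0.9261  0.0012  0.3772]
 [-0.0012 -1.      0.0001]] 0.9986052368250289
side {'fx': 438.8891606788238, 'fy': 438.8891606788238, 'cx': 280.59006670556363, 'cy': 214.6057918732276, 'D': array([-0.0675,  0.    ,  0.    ,  0.    ,  0.    ]), 'pose': array([[ 0.9957,  0.0693, -0.0618,  0.4743],
       [-0.0899,  0.5536, -0.8279, -0.8425],
       [-0.0231,  0.8299,  0.5574,  0.6577],
       [ 0.    ,  0.    ,  0.    ,  1.    ]])}
top {'fx': 468.9518890856292, 'fy': 468.9518890856292, 'cx': 282.7907523848865, 'cy': 210.60255689696632, 'D': array([-0.129,  0.   ,  0.   ,  0.   ,  0.   ]), 'pose': array([[ 0.0114,  0.9991, -0.0405,  0.47  ],
       [-0.9999,  0.0116,  0.0048,  0.0132],
       [ 0.0053,  0.0404,  0.9992,  1.3547],
       [ 0.    ,  0.    ,  0.    ,  1.    ]])}
wrist {'fx': 296.3479316050852, 'fy': 296.3479316050852, 'cx': 278.5769776568748, 'cy': 206.51159473645617, 'D': array([-0.0321,  0.    ,  0.    ,  0.    ,  0.    ]), 'T_tool_cam': array([[ 1.    ,  0.0006,  0.0004,  0.0004],
       [ 0.0002,  0.27  , -0.9629, -0.171 ],
       [-0.0007,  0.9629,  0.27  ,  0.077 ],
       [ 0.    ,  0.    ,  0.    ,  1.    ]])}
```

View pics/top0.png

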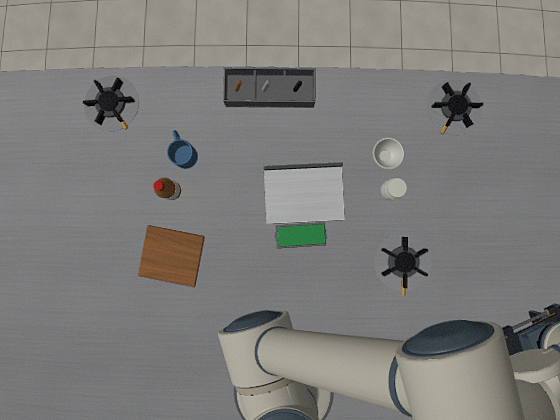

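View pics/side0.png

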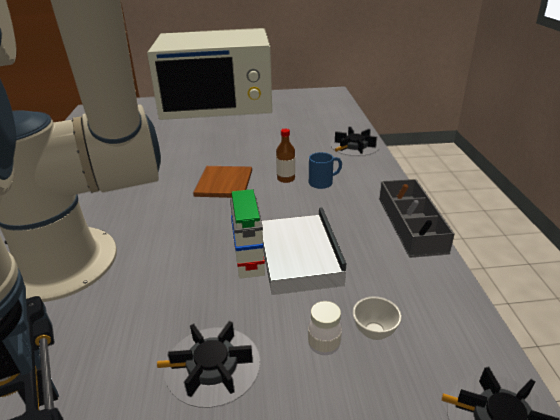

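View pics/wrist0.png

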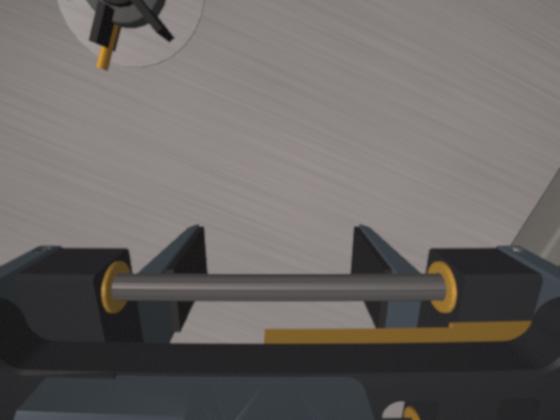

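```bash
cat > h.py <<'E'
import cv2, numpy as np
np.set_printoptions(precision=4,suppress=True)
def ray(P,uv,pose=None):
    K=np.array([[P['fx'],0,P['cx']],[0,P['fy'],P['cy']],[0,0,1]])
    n=cv2.undistortPoints(np.array(uv,float).reshape(-1,1,2),K,P['D']).reshape(-1,2)
    T=P['pose'] if pose is None else pose
    d=np.c_[n[:,0],-n[:,1],-np.ones(len(n))]@T[:3,:3].T
    return T[:3,3],d/np.linalg.norm(d,axis=1,keepdims=True)
def onz(P,uv,z,pose=None):
    o,d=ray(P,uv,pose); return o+d*((z-o[2])/d[:,2])[:,None]
def tri(rays):
    A=np.zeros((3,3));b=np.zeros(3)
    for o,d in rays:
        M=np.eye(3)-np.outer(d,d);A+=M;b+=M@o
    p=np.linalg.solve(A,b)
    return p,[np.linalg.norm((np.eye(3)-np.outer(d,d))@(p-o)) for o,d in rays]
def wpose(ctrl,P):
    T=np.eye(4);T[:3,:3]=ctrl.current_eef_rot();T[:3,3]=ctrl.current_tool_pos()
    return T@P['T_tool_cam']
def mask(im,lo,hi):
    m=cv2.inRange(cv2.cvtColor(im,cv2.COLOR_BGR2HSV),np.array(lo),np.array(hi))
    return m
def rect(m):
    cs,_=cv2.findContours(m,cv2.RETR_EXTERNAL,cv2.CHAIN_APPROX_NONE)
    c=max(cs,key=cv2.contourArea); return c,cv2.minAreaRect(c)
def quad(m):
    c,_=rect(m); h=cv2.convexHull(c)
    for e in np.arange(1,12,.5):
        a=cv2.approxPolyDP(h,e,True)
        if len(a)<=4: break
    return a.reshape(-1,2).astype(float)
E
python3 - <<'E'
from bench import ctrl
from h import *
I={n:cv2.imread(f"pics/{n}0.png") for n in("top","side")}
P={n:ctrl.camera_params(n) for n in I}
for n in I:
    g=mask(I[n],(50,100,60),(75,255,255)); q=quad(g); print(n,"green",q.tolist())
    b=mask(I[n],(5,80,60),(20,220,255)); k=cv2.morphologyEx(b,cv2.MORPH_OPEN,np.ones((5,5))); 
    if n=="side": k[:, 260:]=0;k[:160]=0;k[:,:190]=0
    if n=="top": k[:215]=0
    q2=quad(k); print("board",q2.tolist())
    print(onz(P[n],q,0.154));print(onz(P[n],q2,0.016))
cv2.imwrite("pics/topc.png",cv2.resize(I["top"][140:270,240:380],None,fx=5,fy=4.5,interpolation=2))
cv2.imwrite("pics/sidec.png",cv2.resize(I["side"][180:300,215:360],None,fx=5,fy=5,interpolation=2))
E
```

```text
top green [[324.0, 226.0], [324.0, 243.0], [279.0, 245.0], [278.0, 227.0]]
board [[147.0, 226.0], [202.0, 236.0], [194.0, 285.0], [139.0, 275.0]]
[[ 0.4804 -0.0987  0.154 ]
 [ 0.4369 -0.099   0.154 ]
 [ 0.4306  0.0161  0.154 ]
 [ 0.4766  0.0192  0.154 ]]
[[0.4754 0.3975 0.016 ]
 [0.4489 0.237  0.016 ]
 [0.3085 0.2581 0.016 ]
 [0.3339 0.4187 0.016 ]]
side green [[252.0, 189.0], [259.0, 218.0], [242.0, 227.0], [232.0, 192.0]]
board [[251.0, 167.0], [245.0, 189.0], [194.0, 196.0], [206.0, 166.0]]
[[ 0.4752  0.0172  0.154 ]
 [ 0.4852 -0.1012  0.154 ]
 [ 0.4501 -0.1287  0.154 ]
 [ 0.43    0.0098  0.154 ]]
[[0.4772 0.3894 0.016 ]
 [0.4553 0.2554 0.016 ]
 [0.3103 0.2353 0.016 ]
 [0.3349 0.416  0.016 ]]
```

View pics/topc.png

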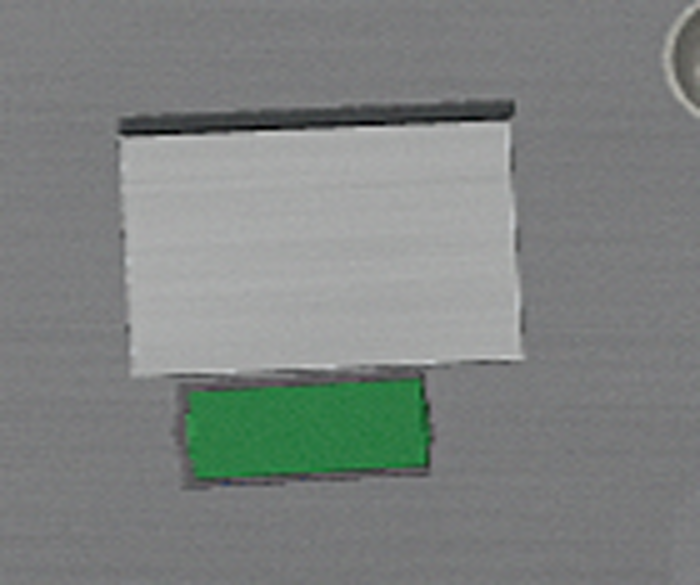

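View pics/sidec.png

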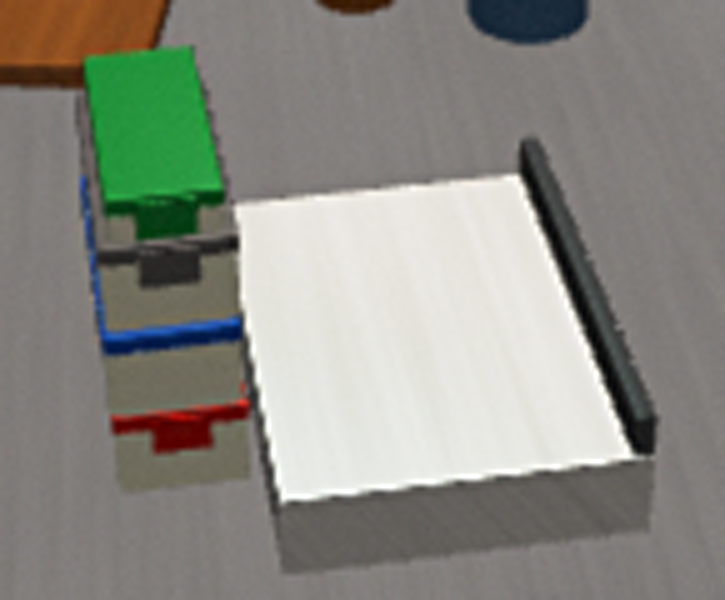

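```bash
python3 - <<'E'
from bench import ctrl
from h import *
P={n:ctrl.camera_params(n) for n in ("top","side")}
t=[(240+131/5,140+376/4.5),(240+523/5,140+357/4.5),(240+511/5,140+122/4.5),(240+120/5,140+136/4.5)]
s=[(215+237/5,180+205/5),(215+280/5,180+503/5),(215+632/5,180+458/5),(215+520/5,180+175/5)]
print(onz(P["top"],t,.042)); print(onz(P["side"],s,.042))
for i in range(3):
    a=ray(P["top"],[t[i]]);b=ray(P["side"],[s[i]]); print(tri([(a[0],a[1][0]),(b[0],b[1][0])]))
# stack edges in side: z heights of near right corners at lid bands
for s in (1,-1):
    th=np.radians(-2.4); x=s*np.array([np.cos(th),np.sin(th),0]);y=np.array([0,0,-1.]);R=np.c_[x,y,np.cross(x,y)]
    for p in ([.456,-.041,.30],[.456,-.041,.1],[.39,.33,.03],[.39,.33,.3]):print(s,p,ctrl.ik(p,R))
E
```

```text
[[ 0.4864  0.0529  0.042 ]
 [ 0.5007 -0.1669  0.042 ]
 [ 0.6481 -0.1594  0.042 ]
 [ 0.6363  0.061   0.042 ]]
[[ 0.4954  0.0494  0.042 ]
 [ 0.501  -0.1684  0.042 ]
 [ 0.6502 -0.158   0.042 ]
 [ 0.6379  0.0583  0.042 ]]
(array([0.491 , 0.0529, 0.0396]), [np.float64(0.00450923092685013), np.float64(0.004509230926849964)])
(array([ 0.5009, -0.1671,  0.0408]), [np.float64(0.00013494504676183873), np.float64(0.00013494504676195615)])
(array([ 0.6489, -0.1594,  0.0432]), [np.float64(0.0009667913945812099), np.float64(0.0009667913945809805)])
1 [0.456, -0.041, 0.3] [-12.6176   9.7206  91.7793  -0.      78.5001 -10.2176]
1 [0.456, -0.041, 0.1] [-12.6176  24.6987 107.6664  -0.      47.6349 -10.2176]
1 [0.39, 0.33, 0.03] [ 33.5369  34.6126 103.576   -0.      41.8114  35.9369]
1 [0.39, 0.33, 0.3] [33.5369 14.439  85.4056 -0.     80.1554 35.9369]
-1 [0.456, -0.041, 0.3] [-12.6176   9.7206  91.7793   0.      78.5001 169.7824]
-1 [0.456, -0.041, 0.1] [-12.6176  24.6987 107.6664  -0.      47.6349 169.7824]
-1 [0.39, 0.33, 0.03] [  33.5369   34.6126  103.576    -0.       41.8114 -144.0631]
-1 [0.39, 0.33, 0.3] [  33.5369   14.439    85.4056    0.       80.1554 -144.0631]
```

```bash
cat >> h.py <<'E'
def Rot(th,s=1):
    th=np.radians(th); x=s*np.array([np.cos(th),np.sin(th),0]);y=np.array([0,0,-1.]);return np.c_[x,y,np.cross(x,y)]
def wshot(ctrl,name):
    P=ctrl.camera_params("wrist");T=wpose(ctrl,P);im=ctrl.read_camera("wrist")
    cv2.imwrite(f"pics/{name}.png",im);np.save(f"pics/{name}.npy",T);return P,T,im
E
python3 - <<'E'
from bench import ctrl
from h import *
ctrl.goto([.456,-.041,.36],Rot(3.3)); ctrl.sleep(.2)
wshot(ctrl,"w1")
ctrl.move_l([.45,-.13,.36],vel=.25); ctrl.sleep(.2)
wshot(ctrl,"w2"); print(ctrl.current_t())
E
```

```text
3.3083
```

View pics/w1.png

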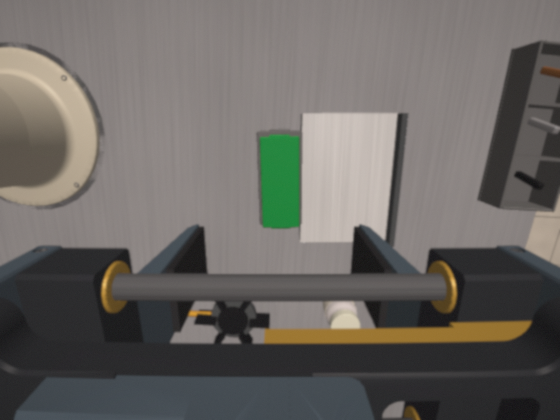

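View pics/w2.png

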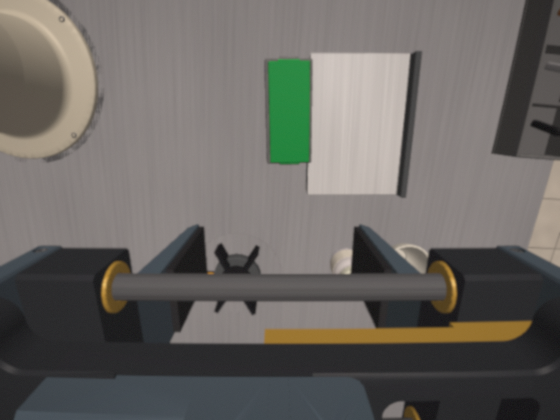

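```bash
python3 - <<'E'
from bench import ctrl
from h import *
P=ctrl.camera_params("wrist");Q={};L={}
def order(q):
    c=q.mean(0); return q[np.argsort(np.arctan2(*(q-c).T[::-1]))]
for n in("w1","w2"):
    im=cv2.imread(f"pics/{n}.png");T=np.load(f"pics/{n}.npy")
    g=mask(im,(50,100,50),(75,255,255)); Q[n]=(T,order(quad(g)))
    l=mask(im,(0,0,175),(180,40,255)); l[:, :295]=0;l[:,425:]=0;l[250:]=0; L[n]=(T,order(quad(cv2.morphologyEx(l,cv2.MORPH_OPEN,np.ones((5,5))))))
    c,r=rect(g);w=onz(P,c.reshape(-1,2),.154,T)[:,:2]*1000; r=cv2.minAreaRect(w.astype(np.float32));print(n,"green rect",r)
    c,r=rect(cv2.morphologyEx(l,cv2.MORPH_OPEN,np.ones((5,5))));w=onz(P,c.reshape(-1,2),.042,T)[:,:2]*1000; print(n,"ledge rect",cv2.minAreaRect(w.astype(np.float32)))
for D in(Q,L):
    for i in range(4):
        rr=[]
        for n in D:
            o,d=ray(P,[D[n][1][i]],D[n][0]);rr.append((o,d[0]))
        print(D["w1"][1][i],D["w2"][1][i],tri(rr))
im=cv2.imread("pics/w2.png");cv2.imwrite("pics/w2c.png",cv2.resize(im[40:210,240:440],None,fx=4,fy=3.5,interpolation=2))
E
```

```text
w1 green rect ((457.794677734375, -39.12553024291992), (48.048614501953125, 121.12781524658203), 4.207095146179199)
w1 ledge rect ((570.4757690429688, -50.91693115234375), (147.9054412841797, 217.4552764892578), 3.3834636211395264)
w2 green rect ((458.4842529296875, -40.02819061279297), (49.05646514892578, 121.87696075439453), 4.2630720138549805)
w2 ledge rect ((570.4300537109375, -50.734092712402344), (148.410888671875, 217.57130432128906), 3.2626967430114746)
[260. 138.] [268.  63.] (array([0.43  , 0.0159, 0.1481]), [np.float64(0.00012402455261662233), np.float64(0.00012402455261676523)])
[297. 136.] [308.  61.] (array([0.4769, 0.0209, 0.1481]), [np.float64(0.00032331137893959), np.float64(0.00032331137893972455)])
[298. 225.] [308. 161.] (array([ 0.4869, -0.0975,  0.1473]), [np.float64(0.0002586415387366093), np.float64(0.00025864153873654896)])
[264. 226.] [272. 162.] (array([ 0.4405, -0.1015,  0.1475]), [np.float64(0.00029608654009164576), np.float64(0.0002960865400916187)])
[303. 114.] [312.  53.] (array([0.49  , 0.0513, 0.0497]), [np.float64(0.00026015778151326557), np.float64(0.00026015778151343834)])
[395. 114.] [408.  54.] (array([0.6347, 0.0602, 0.0468]), [np.float64(0.00019897561330391573), np.float64(0.00019897561330418698)])
[384. 234.] [394. 192.] (array([ 0.6775, -0.1675, -0.0276]), [np.float64(0.0002818867078905053), np.float64(0.0002818867078906531)])
[301. 241.] [309. 193.] (array([ 0.504 , -0.1633,  0.0424]), [np.float64(0.0005247437527448998), np.float64(0.0005247437527449512)])
```

View pics/w2c.png

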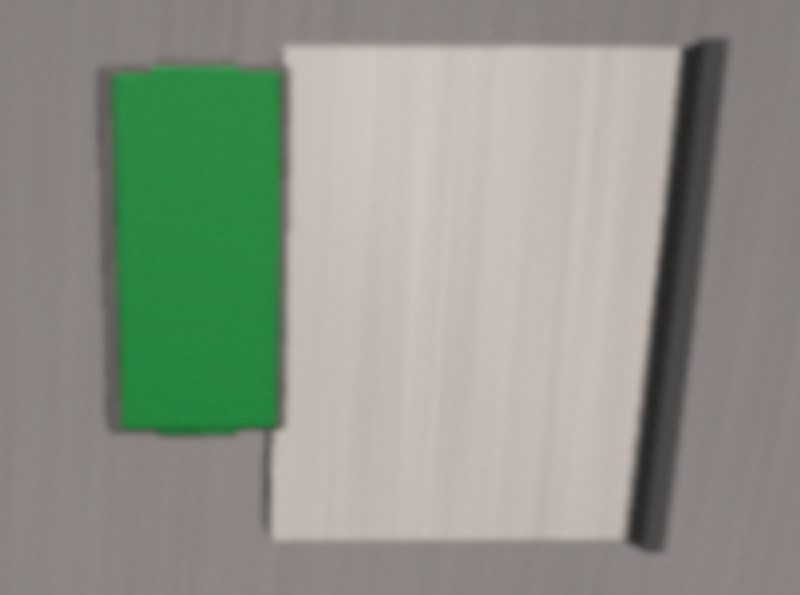

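```bash
python3 - <<'E'
from bench import ctrl
from h import *
ctrl.move_l([.4565,-.040,.20],vel=.2,ori=Rot(4))
print(ctrl.move_l([.4565,-.040,.095],vel=.1,contact_N=8), ctrl.current_tool_pos())
ctrl.command_gripper(0.0); print("w",ctrl.current_grip_width(),ctrl.current_contact_force())
p=ctrl.current_tool_pos(); ctrl.move_l([p[0],p[1],p[2]+.03],vel=.05)
ctrl.sleep(.2)
cv2.imwrite("pics/s1.png",ctrl.read_camera("side"));wshot(ctrl,"w3"); print(ctrl.current_contact_force(),ctrl.current_t(),ctrl.current_grip_width())
E
```

```text
False [ 0.4568 -0.0401  0.0954]
w 0.654645912019053 [2.1178 0.8131 3.3176]
[-0.4465  0.0405 -5.5559] 7.2083 0.6611671821043662
```

View pics/s1.png

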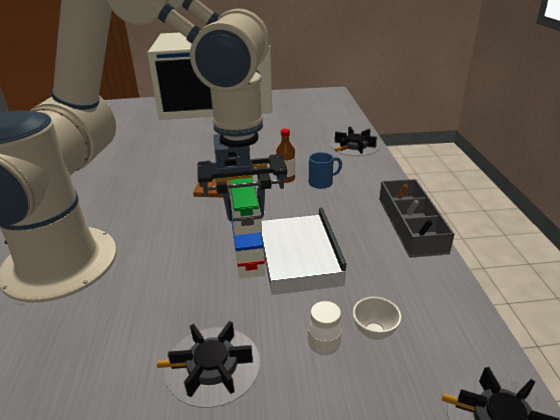

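View pics/w3.png

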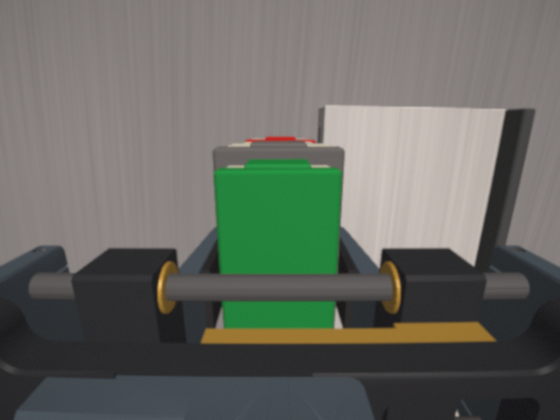

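```bash
python3 - <<'E'
from bench import ctrl
from h import *
p=ctrl.current_tool_pos()
ctrl.move_l([p[0],p[1],.15],vel=.12)
ctrl.move_l([.393,.326,.15],vel=.18,ori=Rot(-8.5))
ctrl.move_l([.393,.326,.04],vel=.12); ctrl.sleep(.2)
f0=ctrl.current_contact_force()
c=ctrl.move_l([.393,.326,.018],vel=.02,contact_N=4)
print(c,ctrl.current_tool_pos(),f0,ctrl.current_contact_force())
if c:
    ctrl.command_gripper(.95); print(ctrl.current_grip_width())
    ctrl.sleep(.1)
    ctrl.move_l([.393,.326,.20],vel=.12)
ctrl.move_l([.40,.15,.25],vel=.25,ori=Rot(-8.5)); 
ctrl.sleep(.1)
for n in("side","top"):cv2.imwrite(f"pics/{n}2.png",ctrl.read_camera(n))
print(ctrl.current_t())
E
```

```text
True [0.393  0.326  0.0227] [ 0.1255 -0.4551 -4.5686] [0.4758 0.0696 2.5161]
0.9548966255548395
15.2583
```

View pics/side2.png

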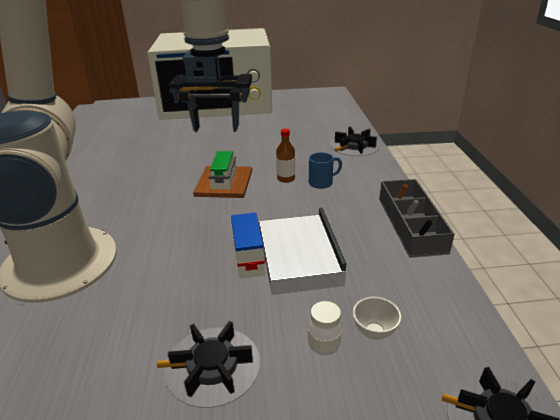

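View pics/top2.png

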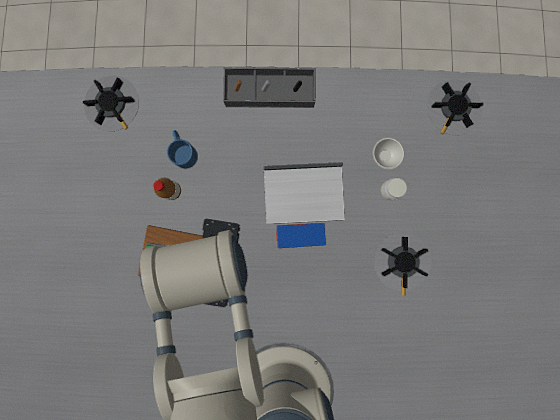

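```bash
python3 - <<'E'
from bench import ctrl
from h import *
Q={}
for n in("top","side"):
    P=ctrl.camera_params(n);im=cv2.imread(f"pics/{n}2.png")
    m=mask(im,(105,150,60),(125,255,255)); m[:200]=0;m[:,:225]=0;m[:,350:]=0
    c,_=rect(m); w=onz(P,c.reshape(-1,2),.088)[:,:2]*1000; print(n,cv2.minAreaRect(w.astype(np.float32)),quad(m).tolist())
    print(onz(P,quad(m),.088))
    cv2.imwrite(f"pics/{n}2c.png",cv2.resize(im[200:290,220:350],None,fx=5,fy=5,interpolation=2))
E
```

```text
top ((455.2894287109375, -42.56812286376953), (58.5536003112793, 127.56588745117188), 4.435851573944092) [[323.0, 223.0], [325.0, 244.0], [278.0, 247.0], [278.0, 226.0]]
[[ 0.4891 -0.102   0.088 ]
 [ 0.4324 -0.1079  0.088 ]
 [ 0.423   0.0189  0.088 ]
 [ 0.4796  0.0196  0.088 ]]
side ((455.8794860839844, -48.80976867675781), (58.837493896484375, 135.29791259765625), 4.411241054534912) [[255.0, 213.0], [262.0, 247.0], [236.0, 250.0], [231.0, 216.0]]
[[ 0.4784  0.0179  0.088 ]
 [ 0.4876 -0.1131  0.088 ]
 [ 0.433  -0.1168  0.088 ]
 [ 0.4221  0.0123  0.088 ]]
```

View pics/top2c.png

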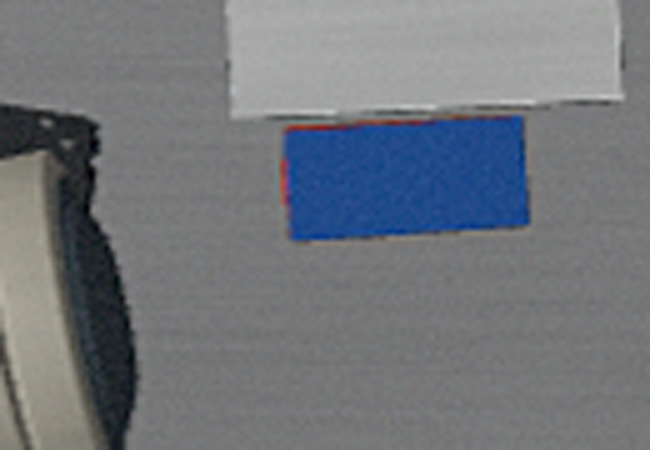

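View pics/side2c.png

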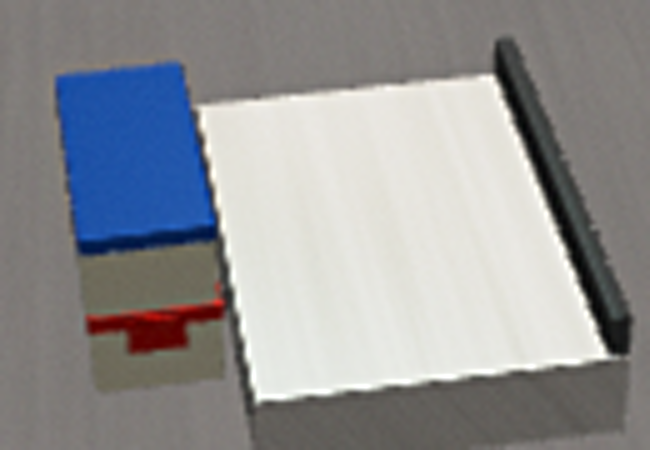

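```bash
cat >> h.py <<'E'
TH=3.3; LO=np.array([.4955,-.0551]); c_,s_=np.cos(np.radians(TH)),np.sin(np.radians(TH)); LR=np.array([[c_,-s_],[s_,c_]])
def L2W(x,y,z): return [*(LO+LR@np.array([x,y])),z]
def W2L(p): return LR.T@(np.array(p[:2])-LO)
E
python3 - <<'E'
from bench import ctrl
from h import *
print(W2L([.4555,-.043]))
ctrl.goto(L2W(-.112,.0144,.15),Rot(TH+90))
ctrl.move_l(L2W(-.112,.0144,.052),vel=.12); ctrl.command_gripper(1.0); ctrl.sleep(.1)
c=ctrl.move_l(L2W(-.06,.0144,.052),vel=.025,contact_N=1.5)
print(c,W2L(ctrl.current_tool_pos()),ctrl.current_contact_force())
ctrl.move_l(L2W(-.02,.0144,.052),vel=.05)
print(W2L(ctrl.current_tool_pos()),ctrl.current_contact_force())
for n in("side",):cv2.imwrite(f"pics/{n}3.png",ctrl.read_camera(n)[150:350,180:400].repeat(3,0).repeat(3,1))
wshot(ctrl,"w4")
print(ctrl.current_t())
E
```

```text
[-0.0392  0.0144]
True [-0.0852  0.0145] [ 0.137  -0.3682  0.5089]
[-0.02    0.0144] [0.9889 0.7394 0.3527]
21.3917
```

View pics/side3.png

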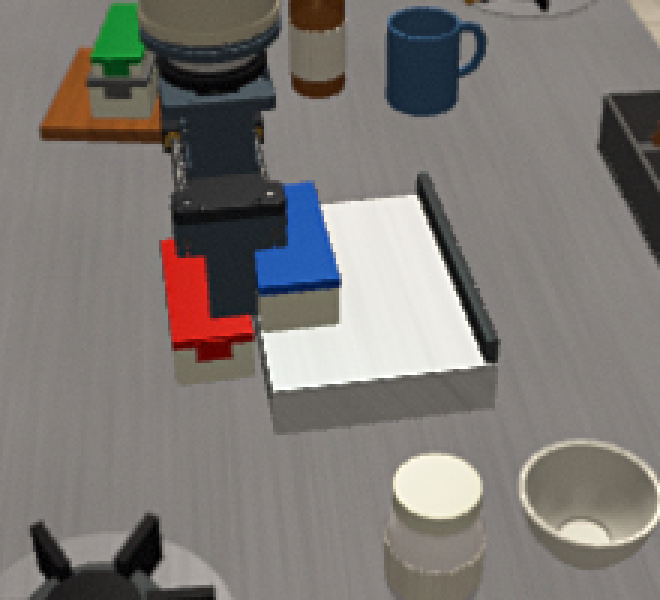

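View pics/w4.png

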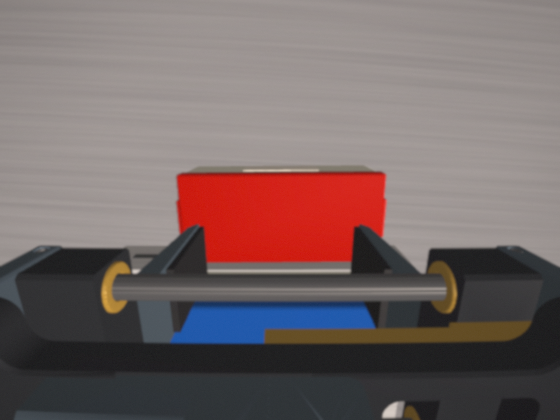

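```bash
python3 - <<'E'
from bench import ctrl
from h import *
ctrl.move_l(L2W(.058,.0144,.052),vel=.06); print(ctrl.current_contact_force())
c=ctrl.move_l(L2W(.084,.0144,.052),vel=.02,contact_N=6)
print(c,W2L(ctrl.current_tool_pos()),ctrl.current_contact_force())
x=W2L(ctrl.current_tool_pos())[0]
ctrl.move_l(L2W(x-.03,.0144,.052),vel=.08)
ctrl.move_l(L2W(x-.04,.0144,.20),vel=.2)
ctrl.goto([.38,.20,.30],Rot(-8.5)); ctrl.sleep(.1)
for n in("side","top"):cv2.imwrite(f"pics/{n}4.png",ctrl.read_camera(n))
print(ctrl.current_t())
E
```

```text
[-0.0465 -0.1031  0.4833]
True [0.0705 0.0145] [ 0.1266  0.1055 -0.3164]
27.2583
```

View pics/side4.png

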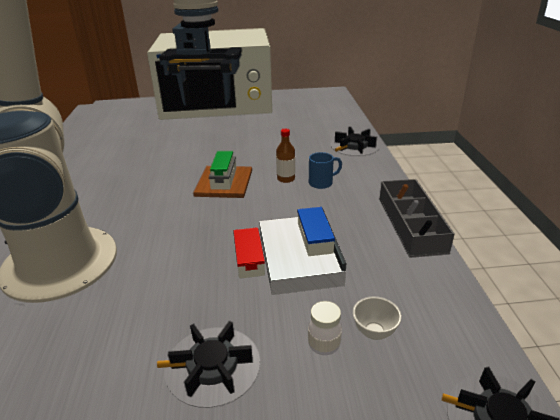

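View pics/top4.png

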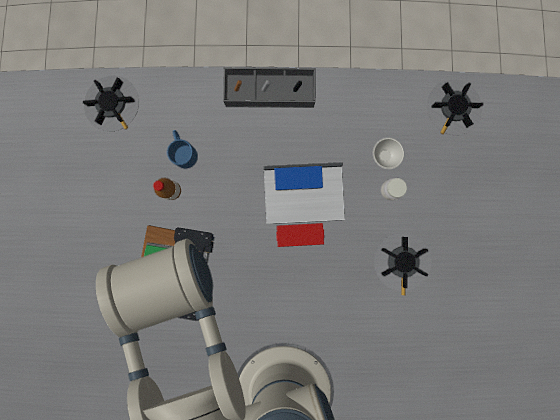

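```bash
python3 - <<'E'
from bench import ctrl
from h import *
for n in("top","side"):
    P=ctrl.camera_params(n);im=cv2.imread(f"pics/{n}4.png");hsv=cv2.cvtColor(im,cv2.COLOR_BGR2HSV)
    b=mask(im,(105,150,60),(125,255,255)); b[:160]=0;b[270:]=0;b[:,:260]=0;b[:,345:]=0
    r=mask(im,(0,150,100),(6,255,255))|mask(im,(174,150,100),(180,255,255)); r[:215]=0; r[:,:225]=0
    for k,m,z in(("blue",b,.086),("red",r,.044)):
        c,_=rect(m); w=(onz(P,c.reshape(-1,2),z)[:,:2]*1000).astype(np.float32); R=cv2.minAreaRect(w);print(n,k,R,"ledge:",W2L(np.array(R[0])/1000)*1000)
        q=quad(m);print([(W2L(a)*1000).round(1).tolist() for a in onz(P,q,z)])
im=cv2.imread("pics/top4.png")
cv2.imwrite("pics/top4c.png",cv2.resize(im[155:255,255:355],None,fx=6,fy=6,interpolation=2))
im=cv2.imread("pics/side4.png")
cv2.imwrite("pics/side4c.png",cv2.resize(im[190:300,220:360],None,fx=5,fy=5,interpolation=2))
E
```

```text
top blue ((612.3226318359375, -33.557861328125), (59.50279998779297, 128.29937744140625), 3.989152193069458) ledge: [117.869   14.7816]
[[146.2, -49.0], [88.8, -46.1], [88.9, 76.3], [146.5, 79.1]]
top red ((456.70562744140625, -42.040443420410156), (58.43822479248047, 130.1237335205078), 3.7755110263824463) ledge: [-37.9783  15.2711]
[[-11.3, -47.6], [-64.5, -47.8], [-67.0, 78.2], [-11.1, 78.4]]
side blue ((611.6188354492188, -40.318946838378906), (59.67653274536133, 135.44114685058594), 3.431495428085327) ledge: [116.7771   8.0723]
[[145.5, 74.0], [144.0, -58.1], [87.1, -58.5], [89.9, 75.4]]
side red ((456.8544616699219, -45.40513610839844), (59.241546630859375, 132.53749084472656), 3.888082981109619) ledge: [-38.0234  11.9034]
[[-10.5, 74.4], [-7.8, -47.6], [-64.8, -51.2], [-65.7, 76.0]]
```

View pics/top4c.png

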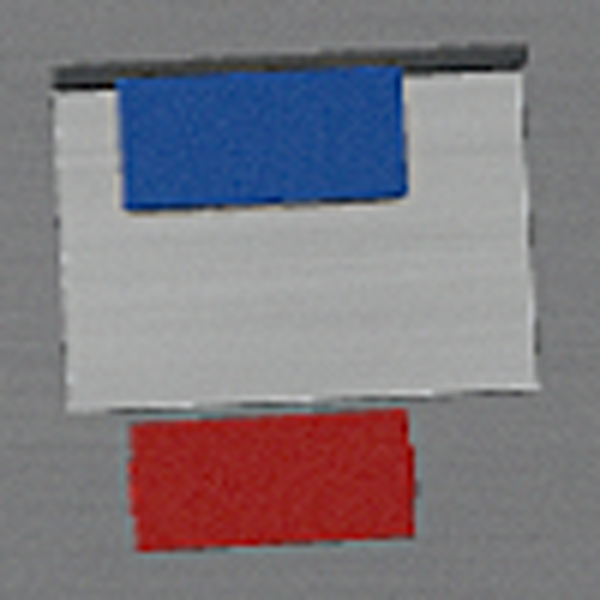

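View pics/side4c.png

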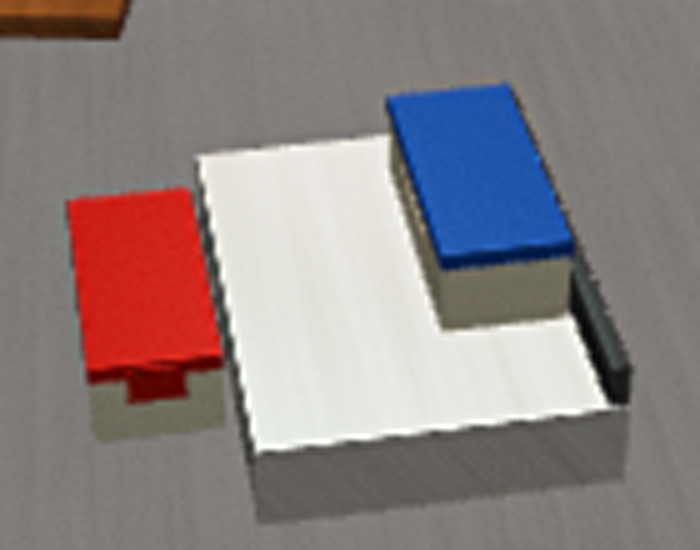

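```bash
python3 - <<'E'
from bench import ctrl
from h import *
ctrl.goto([.393,.286,.26],Rot(-8.5)); ctrl.sleep(.15); wshot(ctrl,"w5")
ctrl.goto([.457,-.082,.26],Rot(3.8)); ctrl.sleep(.15); wshot(ctrl,"w6")
ctrl.move_l([.440,-.122,.26],vel=.2); ctrl.sleep(.1); wshot(ctrl,"w6b")
print(ctrl.current_t())
E
```

```text
30.0333
```

View pics/w5.png

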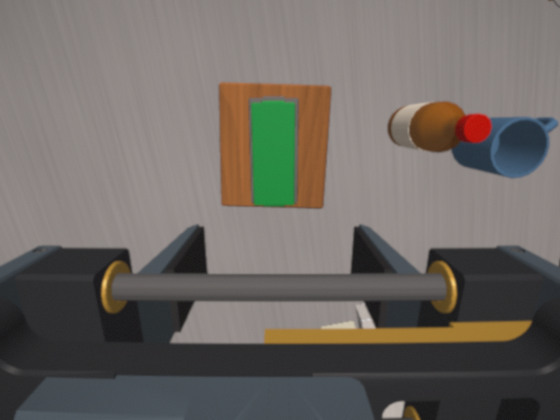

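View pics/w6.png

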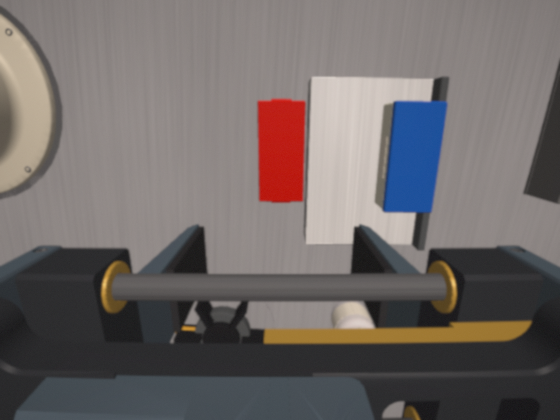

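```bash
python3 - <<'E'
from bench import ctrl
from h import *
P=ctrl.camera_params("wrist")
def col(im,k):
    if k=="green": return mask(im,(50,100,50),(75,255,255))
    if k=="red": m=mask(im,(0,170,60),(5,255,255))|mask(im,(175,170,60),(180,255,255)); m[:,:200]=0;m[:,330:]=0;return m
    if k=="blue": return mask(im,(105,150,60),(125,255,255))
    m=mask(im,(0,0,60),(180,60,118)); return m
for n,k,z in(("w5","green",.082),("w6","red",.044),("w6b","red",.044),("w6","blue",.086),("w6b","blue",.086)):
    im=cv2.imread(f"pics/{n}.png");T=np.load(f"pics/{n}.npy");m=cv2.morphologyEx(col(im,k),cv2.MORPH_OPEN,np.ones((3,12)));m[245:]=0
    c,_=rect(m);w=(onz(P,c.reshape(-1,2),z,T)[:,:2]*1000).astype(np.float32);R=cv2.minAreaRect(w)
    print(n,k,R,W2L(np.array(R[0])/1000)*1000)
# height of red by similarity: two views of centre
rr=[]
for n in("w6","w6b"):
    im=cv2.imread(f"pics/{n}.png");M=cv2.moments(col(im,"red")[:245]);T=np.load(f"pics/{n}.npy");o,d=ray(P,[[M['m10']/M['m00'],M['m01']/M['m00']]],T);rr.append((o,d[0]))
print(tri(rr))
im=cv2.imread("pics/w5.png");cv2.imwrite("pics/w5c.png",cv2.resize(im[70:220,205:345],None,fx=4,fy=4,interpolation=2))
E
```

```text
w5 green ((395.00408935546875, 326.1882629394531), (120.73045349121094, 49.03090286254883), 81.75960540771484) [-78.3808 386.441 ]
w6 red ((459.65045166015625, -41.00978088378906), (57.35088348388672, 129.13021850585938), 3.7848756313323975) [-34.979   16.1305]
w6b red ((460.1222839355469, -41.463775634765625), (57.50503158569336, 130.18923950195312), 3.596498966217041) [-34.5341  15.6501]
w6 blue ((613.4754638671875, -33.384239196777344), (58.69997787475586, 126.98355865478516), 3.3193962574005127) [119.0299  14.8886]
w6b blue ((613.4684448242188, -33.56915283203125), (59.236881256103516, 128.10107421875), 3.4796459674835205) [119.0122  14.7044]
(array([ 0.4582, -0.0376,  0.0417]), [np.float64(9.964459340155178e-05), np.float64(9.96445934015614e-05)])
```

View pics/w5c.png

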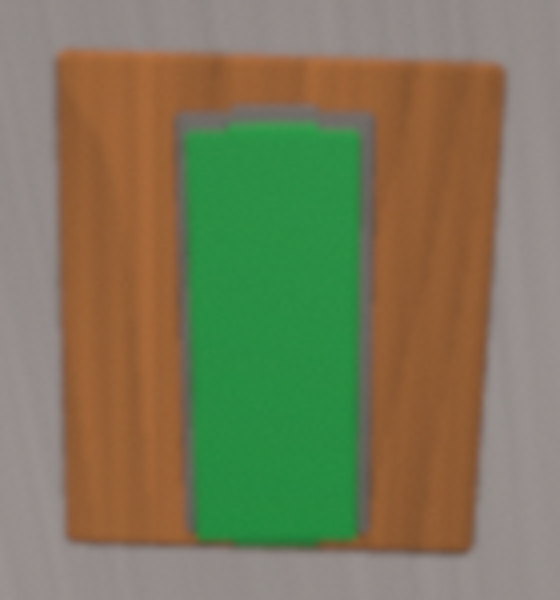

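```bash
python3 - <<'E'
from bench import ctrl
from h import *
P=ctrl.camera_params("wrist");T=np.load("pics/w5.npy")
q=[(205+a/4,70+b/4) for a,b in((177,116),(373,116),(368,534),(189,534))]
w=onz(P,q,.06,T);print(w,w.mean(0),[np.linalg.norm(w[i]-w[i-1]) for i in range(4)])
a=np.radians(-8.5);R=np.array([[np.cos(a),-np.sin(a)],[np.sin(a),np.cos(a)]])
print("rel to TCP at grasp",R.T@(w.mean(0)[:2]-[.393,.326]))
E
```

```text
[[0.3753 0.394  0.06  ]
 [0.4328 0.3853 0.06  ]
 [0.4142 0.2582 0.06  ]
 [0.3568 0.2669 0.06  ]] [0.3948 0.3261 0.06  ] [np.float64(0.1284234032393281), np.float64(0.058138128592086634), np.float64(0.1284306511340057), np.float64(0.058106121267627146)]
rel to TCP at grasp [0.0018 0.0004]
```

```bash
python3 - <<'E'
from bench import ctrl
from h import *
ctrl.goto([.394,.326,.16],Rot(-8.5))
print(ctrl.move_l([.394,.326,.0227],vel=.08,contact_N=8),ctrl.current_tool_pos())
ctrl.command_gripper(0.0); print("w",ctrl.current_grip_width())
ctrl.move_l([.394,.326,.15],vel=.1)
ctrl.move_l([.459,-.0413,.15],vel=.18,ori=Rot(3.7))
ctrl.move_l([.459,-.0413,.07],vel=.08); ctrl.sleep(.2)
wshot(ctrl,"w7");cv2.imwrite("pics/side7.png",ctrl.read_camera("side"))
print(ctrl.current_t(),ctrl.current_tool_pos(),ctrl.current_grip_width())
E
```

```text
False [0.3942 0.3261 0.023 ]
w 0.657668021486716
39.275 [ 0.4591 -0.0413  0.0702] 0.6590077797123519
```

View pics/w7.png

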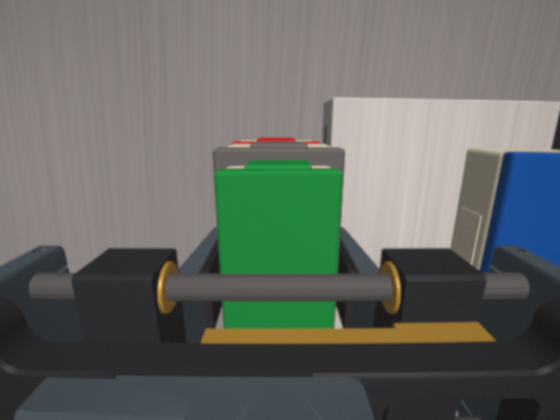

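View pics/side7.png

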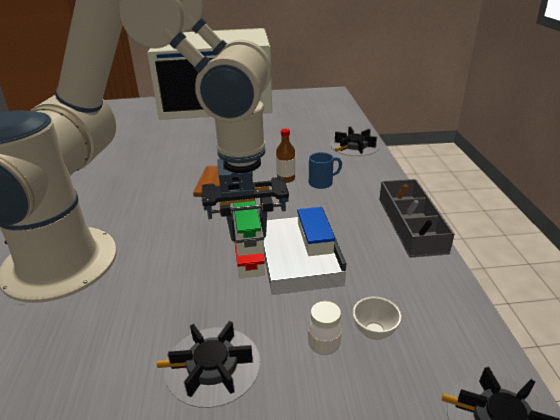

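```bash
python3 - <<'E'
from bench import ctrl
from h import *
c=ctrl.move_l([.459,-.0413,.048],vel=.02,contact_N=4)
print(c,ctrl.current_tool_pos(),ctrl.current_contact_force())
if c or ctrl.current_tool_pos()[2]<.0515:
    ctrl.command_gripper(.95); ctrl.sleep(.1)
    ctrl.move_l([.459,-.0413,.20],vel=.1)
    ctrl.move_l([.457,-.08,.33],vel=.2); ctrl.sleep(.15); wshot(ctrl,"w8")
    ctrl.goto([.38,.20,.30],Rot(-8.5)); ctrl.sleep(.1)
    for n in("side","top"):cv2.imwrite(f"pics/{n}8.png",ctrl.read_camera(n))
print(ctrl.current_t())
im=cv2.imread("pics/top8.png")
cv2.imwrite("pics/top8c.png",cv2.resize(im[155:255,255:355],None,fx=6,fy=6,interpolation=2))
im=cv2.imread("pics/side8.png")
cv2.imwrite("pics/side8c.png",cv2.resize(im[190:300,220:360],None,fx=5,fy=5,interpolation=2))
E
```

```text
True [ 0.4589 -0.0413  0.0505] [ 0.2186 -1.1091  4.7014]
44.8583
```

View pics/side8c.png

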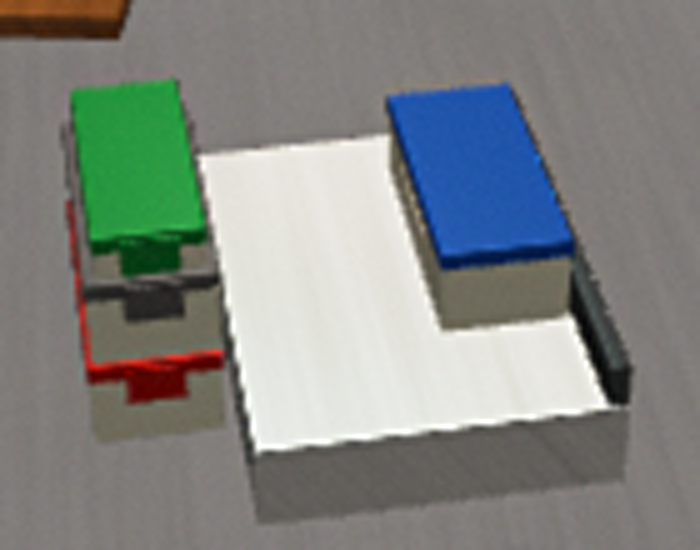

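View pics/top8c.png

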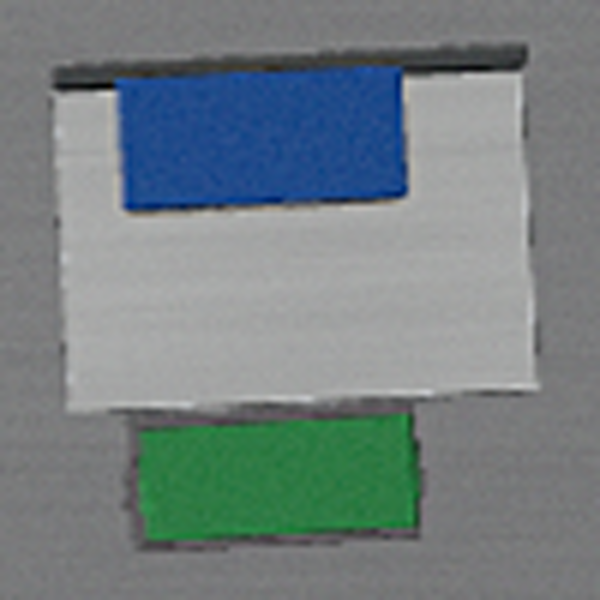

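View pics/w8.png

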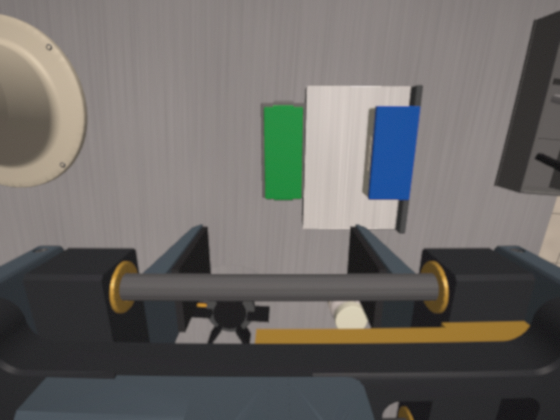

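```bash
python3 - <<'E'
from bench import ctrl
from h import *
P=ctrl.camera_params("wrist");im=cv2.imread("pics/w8.png");T=np.load("pics/w8.npy")
for k,lo,hi,z in(("green",(50,100,50),(75,255,255),.154),("blue",(105,150,60),(125,255,255),.086)):
    m=cv2.morphologyEx(mask(im,lo,hi),cv2.MORPH_OPEN,np.ones((3,12)));m[235:]=0;c,_=rect(m)
    w=(onz(P,c.reshape(-1,2),z,T)[:,:2]*1000).astype(np.float32);R=cv2.minAreaRect(w);print(k,R,W2L(np.array(R[0])/1000)*1000)
# near red & grey lid front corners in the side view crop (220+x/5,190+y/5)
S=ctrl.camera_params("side")
for nm,z,pts in(("red",.044,((89,366),(222,352))),("grey",.088,((83,286),(215,275)))):
    w=onz(S,[(220+a/5,190+b/5) for a,b in pts],z)*1000;print(nm,w,w.mean(0))
E
```

```text
green ((460.1240234375, -36.661705017089844), (43.577938079833984, 107.65054321289062), 3.8663883209228516) [-34.2559  20.4441]
blue ((614.0344848632812, -33.37073516845703), (58.14865493774414, 125.74323272705078), 3.445617437362671) [119.5888  14.8699]
red [[ 433.3905 -107.2607   44.    ]
 [ 491.2499 -104.5382   44.    ]] [ 462.3202 -105.8994   44.    ]
grey [[ 434.3099 -107.4386   88.    ]
 [ 490.1069 -106.5027   88.    ]] [ 462.2084 -106.9707   88.    ]
```

```bash
python3 - <<'E'
from bench import ctrl
ctrl.sign_off(); print(ctrl.current_t())
E
```

```text
the job is handed in; nothing more can be done
the job is handed in; nothing more can be done
```

The job is done and handed in at about 45 s of the 72 s allowed; sign-off gave no verdict. I lifted the grey tub, with the green one riding on it, onto the board. Then I pushed the blue tub level across with the open fingers until it met the rail, and set the grey and green back on the red one.

**Last checks**
- **Blue:** its centre is at x ≈ 119.5 mm and y ≈ 15 mm in the ledge frame, parallel within about 0.2°. It looks flat on the ledge in the pictures.
- **Grey on red:** the near lid edges line up within about 1 mm in the side view.
- **Green:** it lies about 4–5 mm from grey's centre along y. That blob came out smaller than the true lid (108 mm long against 120), so the figure is less certain.
- **Red:** measured before the restack, it still stood about 4 mm from the ledge, and the last side view shows it in the same place.
- **Bystanders:** the arm stayed clear of them and none looks moved in the pictures; I did not measure them.

**Disagreements**
- **Height of the stack:** two wrist views put the green lid at 0.148 m, against 0.154 m from the text. The red lid came out at 0.042 m against 0.044 m. Both are within pixel error, and the contact stops agreed with the text heights.
- **Top camera against wrist camera:** they differed by up to about 3 mm in x. I relied on the wrist views for the final placing.

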